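# Fetch the sample jar from behind the bottles for weighing

## Robot

A 6-joint arm with a two-finger parallel gripper is mounted at the origin on the work surface. World frame = base frame: x ahead of the robot, y to its left, z up, the work surface at z = 0. Lengths are in mm, angles in rad, forces in N, time in s.
With the tool pointing down it reaches from about 350 to 875 mm from the base axis. Payload 4.2 kg.
Tool frame: the origin (TCP) lies on the mounting face of the last link; the fingertips stand 173 mm ahead of it and the grasp point (between the pads) lies 155 mm ahead of it (tcp_to_grasp is the distance from the TCP to the grasp point, in mm); z points along the fingers, y is the direction in which the jaws open and shut (so a half turn about z gives the same grasp; the last joint's range is limited). The gripper opens to 85 mm and grips with 20 to 120 N. Pads are 22 mm wide; open, the fingers measure 114 mm over their backs; the gripper's body (76 mm by 85 mm) begins 54 mm behind the grasp point. The pads swing forward as they close: fully open they stand 13 mm farther back than shut.
Start: joints at [-0.91, 0.385, 0.008, 0, -1.194, -0.259], TCP at [244.436, -575.197, 404.712] pointing down, gripper open.
Joint ranges: [-3.14, 3.14], [-1.21, 2.06], [-1.07, 1.41], [-3.16, 2.05], [-2.99, -0.16], [-3.1, 3.1]. Speed limits (rad/s): [2.79, 2.79, 3.14, 3.14, 3.14, 3.14].

## Interface

Orientations are given as a unit quaternion [x, y, z, w].
In Python, from bench import * gives the robot as it stands. The module is installed in compiled form; this text tells all that it offers.
- The arm moves only by the tool apply_moves, never from a script. Its arguments are lists of equal length, an entry for each row: "fingers": the closure, from 0 (fully open) to 1 (shut); "dp": the shift along the world's x, y, z in cm, a list of three; "yaw": the turn about the world's z in degrees. A call has 1 to 10 rows; each row is the pose to reach, as a shift and turn from the pose measured when the call began; what a row does not reach only later rows make up. A row lasts 1/10 s, in which the tool goes at most 50 mm and 8.59 degrees, less where a joint would pass 70% of its speed; a pose out of reach is approached as far as the arm can. A call with a gripper value outside its range is refused whole. The fingers move at their own pace and stop on an object; the grip force is fixed at half the most. Time passes only in rows, so rows that repeat a pose let the fingers close. It gives the time, the measured TCP pose, the force and the opening at its end, in the units of the state.
- read_state(): the state, without advancing time (a new reading comes with each control period).
- get_image(name): name is "scene" or "top" or "wrist"; returns a dict with "color" (400x640x3 uint8, blue, green, red), "mtx" (3x3 intrinsics, pixels), "camera_from_world" (4x4, takes a point from world to camera coordinates); the wrist camera has in their place "tool_from_camera" (4x4, takes a point from camera to tool coordinates, whose origin is the TCP and whose axes are the flange's). Camera axes: x right, y down, z forward; pixel columns grow to the right and rows downward; lengths in mm; the calibration is good to about 2 mm. The wrist camera is an equidistant fisheye: a pixel r from the principal point sees the ray r / f radians off the axis. A picture is of the moment at which its call begins: read the wrist's pose just before it. There is no depth.
- job_done(): hands the job in, once; it reports no verdict.
The state is a dict: "clock": time; "joints": joint angles; "joint_vel": joint speeds; "joint_efforts": joint torques, N m; "position": TCP position; "ee_rot": TCP orientation; "contact_force": force on the tool from outside, world axes, zero at the start; "wrist_torque": the same for the moment, N m; "gripper_width": finger opening in mm.
Only numpy, scipy, OpenCV 4.12 (cv2) and the standard library are available. Lean on these libraries where they do the work, as an engineer would, in place of code of your own. Each camera call takes 0.05 s, during which the arm holds its last target. There are 200 camera calls.

## Task

The squat sample jar has to be weighed, but it stands at the back of the blue-grey storage tray, hemmed in by the round amber bottle, the square white bottle and the measuring cylinder. First clear all three onto the empty steel tray, then stand the jar on the middle of the balance pan, and finally put the two bottles and the cylinder back where each of them stood in the storage tray. Keep everything upright and do not disturb the mortar, the beaker or the scoop.

Things in the scene. Friction and masses are not known exactly. Their poses are not given: they have to be found in the camera images.
- jar: Squat sample jar: white body 50 mm diameter, gold-coloured metal lid 52 mm diameter from 38 to 54 mm above the underside; 54 mm tall, 0.11 kg. Origin: centre of its underside; z up. Stands in the storage tray towards its far edge; the three tall things stand about 72 mm from it (centres), one in front (robot side) and one on either side, too close for a gripper to come down on the jar until they are gone.
- round_bottle: Closed round amber glass bottle, 60 mm diameter, 150 mm tall, 0.28 kg: straight side to 90 mm, sloping shoulder up to a 28 mm neck at 114 mm, black screw cap 33 mm diameter from 124 to 150 mm. Can be carried by the cap. Origin: centre of its underside; z up. Starts at one of the three places around the jar.
- square_bottle: Closed square white plastic bottle, 56 x 56 mm, 108 mm tall to its flat shoulder, then a 40 mm round neck and a white screw cap 44 mm diameter from 118 to 146 mm (overall height 146 mm), 0.22 kg. Can be carried by the cap. Origin: centre of its underside; z up, x and y square to its sides. Starts at one of the three places around the jar.
- cylinder: Empty clear plastic measuring cylinder, 164 mm tall: tube 22 mm outside diameter on a white hexagonal foot 58 mm across corners and 16 mm high, 0.07 kg; dark scale marks, small pouring lip on one side at the top. Carried by the tube. Origin: centre of the foot's underside; z up. Starts at one of the three places around the jar.
- storage_tray: Blue-grey plastic storage tray, open, fixed, 220 mm (x) by 310 mm (y) outside, walls 4 mm thick and 30 mm high, floor 4 mm thick. The jar, the bottles and the cylinder stand in it at the start. Origin: centre of its underside, on the bench; x along its short side, away from the robot.
- side_tray: Empty steel tray, open, fixed, 210 mm (x) by 230 mm (y) outside, walls 4 mm thick and 18 mm high with a rolled rim to 21 mm, floor 4 mm thick. The bottles and the cylinder are parked in it, standing, anywhere clear of its walls. Origin: centre of its underside, on the bench; x along its short side, away from the robot.
- balance: White laboratory balance, fixed, 245 mm deep, 180 mm wide, with a round steel pan 118 mm diameter towards its far end, display and keys at the end near the robot. Origin: on the bench, vertically below the centre of the pan; the pan's top is 80 mm above it, the housing up to 67 mm high. x points from the display to the pan.
- mortar: Bystander: white porcelain mortar, 84 mm across the rim and 50 mm tall, with its pestle leaning out to 80 mm height. Origin: centre of its underside. To be left alone.
- beaker: Bystander: empty glass beaker, 68 mm across and 85 mm tall. Origin: centre of its underside. To be left alone.
- scoop: Bystander: small steel powder scoop lying flat, 160 mm long, 34 mm wide, 12 mm high. Origin: on the bench, near the middle of its length; x along it from handle to blade. To be left alone.

How it is judged:
By the outcome, as a careful person would: the job done as asked, in the order asked, and still so for the second after the job is handed in, with the robot touching nothing.
It also fails if it takes over 149 s, if anything falls off the work surface, if the arm or the gripper's body presses on something with over 40 N, if the wrist force passes 120 N, or if a joint passes its speed limit or range.

## Working session

There is one attempt and no reset: what is moved stays moved. The work goes in short steps, Python scripts to look and compute and a tool call to move; the robot and the scene stay as the last step left them, time stands still between calls to the robot, and variables do not carry over. Pictures are saved under pics/ and viewed, about 12 in all and at most 16, crops included, and the job is handed in when it is done.

Besides the shell and the picture viewer there is one more tool, called after ">>>" as a command line: name --pt "numbers of a row" for each row, then --argument value for the rest. apply_moves: Moves the arm, as the interface text tells. Its arguments: {"type":"object","properties":{"fingers":{"type":"array","items":{"type":"number"}},"dp":{"type":"array","items":{"type":"array","items":{"type":"number"}}},"yaw":{"type":"array","items":{"type":"number"}}},"required":["fingers","dp","yaw"]}

```bash
mkdir -p pics; cat > h.py <<'E'
from bench import *
import numpy as np, cv2
def ray(im,u,v):
    K=im["mtx"];T=np.array(im["camera_from_world"]);R=T[:3,:3];c=-R.T@T[:3,3]
    return c,R.T@np.linalg.inv(K)@np.array([u,v,1.])
def onz(im,u,v,z):
    c,d=ray(im,u,v);return c+d*(z-c[2])/d[2]
def proj(im,p):
    T=np.array(im["camera_from_world"]);q=im["mtx"]@(T[:3,:3]@np.array(p)+T[:3,3]);return q[:2]/q[2]
E
python3 - <<'E'
from h import *
s=read_state();print(s["position"],s["ee_rot"],s["clock"])
for n in("scene","top"):
    im=get_image(n);cv2.imwrite(f"pics/{n}0.png",im["color"]);T=np.array(im["camera_from_world"]);print(n,-T[:3,:3].T@T[:3,3])
E
```

```text
[ 244.35450635 -575.01329793  403.57929577] [-1.99421519e-01  9.79913123e-01  1.11725085e-03 -2.85431785e-04] 0.0
scene [ 936.89094243 -545.02482569 1048.33907571]
top [ 492.00269193  -10.13358395 1368.0664645 ]
```

View pics/scene0.png

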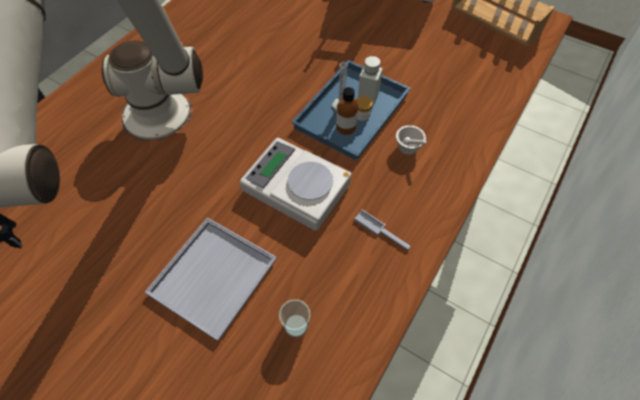

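View pics/top0.png

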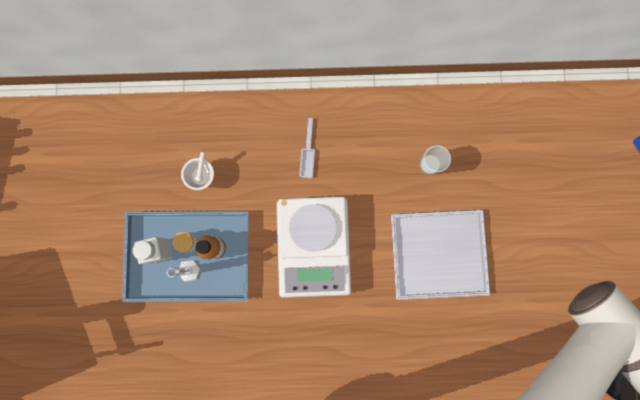

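The scene picture shows the storage tray top right, the balance in the middle and the steel tray at lower left. In the top picture: jar lid about (183,242), amber cap (207,246), white cap (146,249), cylinder foot (188,270), pan (314,228), steel tray (440,254). Next I'll zoom in and measure.

```bash
python3 - <<'E'
from h import *
im=get_image("top");c=im["color"]
cv2.imwrite("pics/zoom.png",cv2.resize(c[200:312,110:260],None,fx=5,fy=5,interpolation=cv2.INTER_CUBIC))
for n,u,v,z in [("jarlid",183,242,54),("rcap",203,246,150),("scap",145,250,146),("foot",189,270,20),("cyltop",172,272,168),("pan",314,228,80),("beaker",436,160,40)]:
    print(n,onz(im,u,v,z).round())
for t in [((124,213),(247,212),(248,299),(124,301)),((391,214),(485,210),(489,295),(396,299))]:
    p=np.array([onz(im,u,v,25)[:2] for u,v in t]);print(p.round().tolist(),p.mean(0))
hsv=cv2.cvtColor(c,cv2.COLOR_BGR2HSV)
print(c[242,183],c[246,205],c[250,145],c[228,314])
E
```

```text
jarlid [540. 329.  54.]
rcap [526. 257. 150.]
scap [521. 394. 146.]
foot [469. 322.  20.]
cyltop [468. 325. 168.]
pan [564.  -3.  80.]
beaker [ 734. -324.   40.]
[[621.0, 489.0], [614.0, 170.0], [391.0, 171.0], [396.0, 487.0]] [505.44260319 329.13258814]
[[598.0, -203.0], [601.0, -447.0], [384.0, -444.0], [381.0, -206.0]] [ 490.95587098 -325.01521363]
[ 73 128 161] [55 53 54] [220 228 231] [209 203 205]
```

View pics/zoom.png

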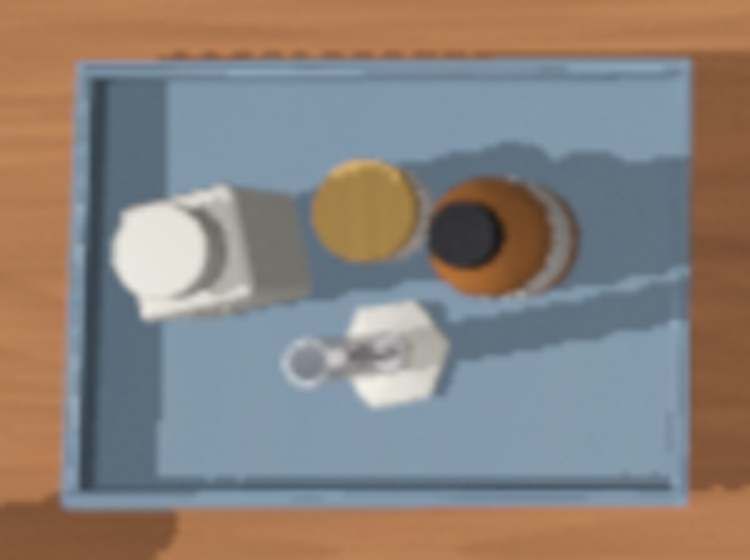

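The zoom picks out lid centre (364,210), amber cap (466,234), white cap (161,249), cylinder top (306,361) and foot (392,352). The square bottle's edges slope about 11°. I'll start moving towards the cylinder and refine these numbers at the same time.

>>> apply_moves --fingers '[0,0,0,0,0,0,0,0,0,0]' --pt "1.5 3 0.5" --pt "3.5 7 2" --pt "6 12 3" --pt "8.5 17 4" --pt "10.5 22 5" --pt "12.5 27 6" --pt "14.5 32 7" --pt "16.5 37 8" --pt "18.5 42 8" --pt "20 46 8" --yaw '[-2,-5,-7,-10,-12,-15,-17,-20,-22,-23]'

```text
clock: 1.15
position: [434.1, -140.0, 483.6]
ee_rot: [0.0, 1.0, 0.001, 0.001]
contact_force: [0.8, 0.0, 0.5]
gripper_width: 85.3
```

```bash
python3 - <<'E'
from h import *
im=get_image("top");c=im["color"]
z5=lambda x,y:(110+(x+.5)/5-.5,200+(y+.5)/5-.5)
for n,x,y,z in [("jar",364,210,58),("rcap",466,234,154),("scap",161,249,150),("foot",392,352,20),("cyltop",306,361,168)]:
    print(n,onz(im,*z5(x,y),z).round(1))
a=[onz(im,*z5(*p),112) for p in((143,320),(245,300),(120,208),(228,185))]
for i in(0,2):
    d=a[i+1]-a[i];print("sq yaw",np.degrees(np.arctan2(d[0],-d[1])))
g=cv2.cvtColor(c,cv2.COLOR_BGR2GRAY)
print(cv2.HoughCircles(cv2.medianBlur(g[190:270,275:355],3),cv2.HOUGH_GRADIENT,1,50,param1=60,param2=15,minRadius=20,maxRadius=32))
print(read_state()["position"])
E
```

```text
jar [541.  329.1  58. ]
rcap [524.9 256.8 154. ]
scap [522.2 400.2 150. ]
foot [469.1 324.7  20. ]
cyltop [468.7 327.3 168. ]
sq yaw 9.435976764154343
sq yaw 10.424048226853978
[[[37.5 37.5 23.5]]]
[ 436.29880447 -135.33025123  483.43546518]
```

>>> apply_moves --fingers '[0,0,0,0,0,0,0,0,0,0]' --pt "0.3 4.5 0" --pt "0.7 9.5 0" --pt "1.1 14.5 0" --pt "1.4 19.5 0" --pt "1.8 24.5 0" --pt "2.2 29.5 0" --pt "2.6 34.5 0" --pt "3 39.5 0" --pt "3.3 44 0" --pt "3.3 46.1 0" --yaw '[0,0,0,0,0,0,0,0,0,0]'

```text
clock: 2.2
position: [469.2, 329.2, 482.1]
ee_rot: [-0.004, 1.0, 0.001, 0.001]
contact_force: [0.4, -0.6, 0.6]
gripper_width: 85.4
```

```bash
cat >> h.py <<'E'
from scipy.spatial.transform import Rotation as Ro
def wrist():
    s=read_state();im=get_image("wrist");T=np.eye(4);T[:3,:3]=Ro.from_quat(s["ee_rot"]).as_matrix();T[:3,3]=s["position"]
    return im,T@np.array(im["tool_from_camera"])
def wproj(im,W,p):
    q=np.linalg.inv(W)@np.append(p,1.);th=np.arctan2(np.hypot(q[0],q[1]),q[2]);ph=np.arctan2(q[1],q[0]);K=im["mtx"]
    return K[0,2]+K[0,0]*th*np.cos(ph),K[1,2]+K[1,1]*th*np.sin(ph)
def wonz(im,W,u,v,z):
    K=im["mtx"];x=(u-K[0,2])/K[0,0];y=(v-K[1,2])/K[1,1];th=np.hypot(x,y);k=np.sin(th)/max(th,1e-9)
    d=W[:3,:3]@np.array([x*k,y*k,np.cos(th)]);c=W[:3,3];return c+d*(z-c[2])/d[2]
E
python3 - <<'E'
from h import *
im,W=wrist();c=im["color"].copy()
print(read_state()["position"],W[:3,3],im["mtx"])
for n,p in dict(jar=(541,329,58),r=(525,257,154),s=(522,400,150),foot=(469,325,20),ct=(469,327,168)).items():
    q=wproj(im,W,p);print(n,np.round(q));cv2.circle(c,(int(q[0]),int(q[1])),2,(0,0,255),-1)
cv2.imwrite("pics/w1.png",c)
E
```

```text
[469.33940734 330.36447198 481.72786597] [394.70498705 328.41160399 451.42648718] [[309.70691629   0.         318.993655  ]
 [  0.         309.70691629 195.10900685]
 [  0.           0.           1.        ]]
jar [318. 214.]
r [250. 230.]
s [384. 227.]
foot [315. 156.]
ct [316. 183.]
```

View pics/w1.png

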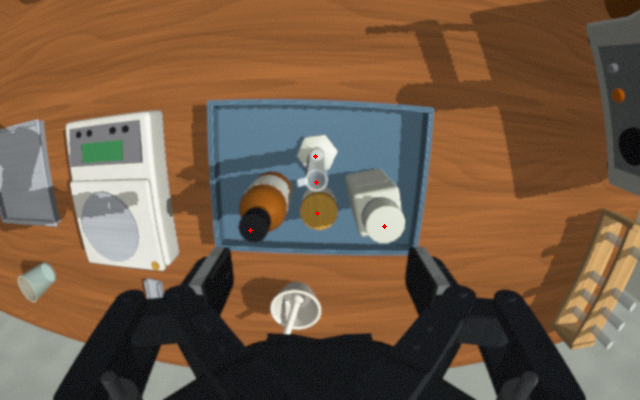

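The wrist view agrees to within about 6 px. Actual centres are: cylinder rim (317,179), amber cap (256,223), white cap (384,220), lid (319,211).

```bash
python3 - <<'E'
from h import *
im,W=wrist();print(W[:3,3],read_state()["position"])
for n,u,v,z in [("jar",319,211,58),("r",256,223,154),("s",384,220,150),("foot",316,151,20),("ct",317,179,168)]:print(n,wonz(im,W,u,v,z).round(1))
p=[wonz(im,W,u,v,34) for u,v in((210,103),(433,110),(411,254),(217,247))];print(np.round(p,0)[:,:2].tolist())
im=get_image("top");print(onz(im,312,227,80),[onz(im,u,v,34).round()[:2] for u,v in((125.5,212),(248,212),(247,300.5),(123,301))])
E
```

```text
[394.84350285 329.5092688  451.07344009] [469.20952312 328.19994761 481.91841658]
jar [537.5 332.   58. ]
r [516.7 265.4 154. ]
s [514.  400.5 150. ]
foot [461.9 327.3  20. ]
ct [465.5 329.2 168. ]
[[390.0, 180.0], [397.0, 490.0], [618.0, 477.0], [608.0, 174.0]]
[567.05260341   2.03488958  80.        ] [array([622., 482.]), array([613., 166.]), array([388., 172.]), array([396., 486.])]
```

>>> apply_moves --fingers '[0,0,0,0,0,0.5,1,1,1,1]' --pt "-0.2 0 -4" --pt "-0.2 0 -8.5" --pt "-0.2 0 -13" --pt "-0.2 0 -17" --pt "-0.2 0 -18.7" --pt "-0.2 0 -18.7" --pt "-0.2 0 -18.7" --pt "-0.2 0 -18.7" --pt "-0.2 0 -18.7" --pt "-0.2 0 -18.7" --yaw '[0,0,0,0,0,0,0,0,0,0]'

```text
clock: 3.35
position: [467.5, 326.7, 297.2]
ee_rot: [-0.004, 1.0, 0.002, 0.002]
contact_force: [-0.1, -0.4, 4.0]
gripper_width: 20.4
```

>>> apply_moves --fingers '[1,1,1,1,1,1,1,1,1,1]' --pt "0 0 0" --pt "0 0 2" --pt "0 0 5" --pt "0 0 9" --pt "0 0 13" --pt "0 0 17" --pt "0 -2 18" --pt "0 -5 18" --pt "0 -9 18" --pt "0 -13 18" --yaw '[0,0,0,0,0,0,0,0,0,0]'

```text
clock: 4.35
position: [466.8, 195.2, 476.4]
ee_rot: [-0.004, 1.0, 0.002, 0.001]
contact_force: [0.2, -1.1, -1.3]
gripper_width: 20.6
```

>>> apply_moves --fingers '[1,1,1,1,1,1,1,1,1,1]' --pt "0 -4 0" --pt "0 -8 0" --pt "0 -12 0" --pt "-0.5 -16 0" --pt "-1 -20 0" --pt "-1.5 -24 0" --pt "-2 -28 0" --pt "-2 -32 0" --pt "-2.5 -36 0" --pt "-2.5 -40 0" --yaw '[0,0,0,0,0,0,0,0,0,0]'

```text
clock: 5.35
position: [440.5, -206.4, 476.0]
ee_rot: [-0.004, 1.0, 0.002, 0.001]
contact_force: [1.5, 0.3, 0.3]
gripper_width: 20.6
```

>>> apply_moves --fingers '[1,1,1,1,1,1,1,1,1,1]' --pt "0 -4 0" --pt "0 -8 0" --pt "0 -11 0" --pt "0 -11.9 -1" --pt "0 -11.9 -4" --pt "0 -11.9 -8" --pt "0 -11.9 -12" --pt "0 -11.9 -15" --pt "0 -11.9 -16.5" --pt "0 -11.9 -17.2" --yaw '[0,0,0,0,0,0,0,0,0,0]'

```text
clock: 6.35
position: [439.5, -324.5, 301.3]
ee_rot: [-0.004, 1.0, 0.003, -0.001]
contact_force: [0.8, -0.4, 0.2]
gripper_width: 20.7
```

>>> apply_moves --fingers '[1,1,1,1,0.5,0.5,0.5,0.5,0.5,0.5]' --pt "0 0 -0.2" --pt "0 0 -0.4" --pt "0 0 -0.6" --pt "0 0 -0.6" --pt "0 0 -0.6" --pt "0 0 -0.6" --pt "0 0 -0.6" --pt "0 0 -0.6" --pt "0 0 -0.6" --pt "0 0 -0.6" --yaw '[0,0,0,0,0,0,0,0,0,0]'

```text
clock: 7.35
position: [439.5, -324.5, 295.2]
ee_rot: [-0.004, 1.0, 0.003, -0.001]
contact_force: [-0.3, 0.2, -0.1]
gripper_width: 42.9
```

>>> apply_moves --fingers '[0.3,0,0,0,0,0,0,0,0,0]' --pt "0 0 2" --pt "0 0 6" --pt "0 0 11" --pt "0 0 16" --pt "0 2 19" --pt "1 6 19" --pt "2 11 19" --pt "3 16 19" --pt "3.5 21 19" --pt "4 26 19" --yaw '[0,0,0,0,0,0,0,0,0,0]'

```text
clock: 8.35
position: [479.0, -65.2, 485.3]
ee_rot: [-0.004, 1.0, 0.003, -0.001]
contact_force: [0.8, 1.1, -0.0]
gripper_width: 85.2
```

>>> apply_moves --fingers '[0,0,0,0,0,0,0,0,0,0]' --pt "0.5 5 0" --pt "1 10 0" --pt "1.5 15 0" --pt "2 20 0" --pt "2.5 24 0" --pt "3 28 0" --pt "3.5 31 -2" --pt "4 32.3 -5" --pt "4.1 32.4 -7" --pt "4.1 32.4 -8" --yaw '[0,0,0,0,0,0,0,0,0,0]'

```text
clock: 9.35
position: [519.7, 259.3, 402.5]
ee_rot: [-0.004, 1.0, 0.002, -0.003]
contact_force: [0.3, -0.7, 0.2]
gripper_width: 85.1
```

```bash
python3 - <<'E'
from h import *
im,W=wrist();c=im["color"].copy();print(read_state()["position"])
for p in((521,261,154),(518,400,150),(539,330,58)):
    q=wproj(im,W,p);print(np.round(q));cv2.circle(c,(int(q[0]),int(q[1])),2,(0,0,255),-1)
cv2.imwrite("pics/w2.png",c);cv2.imwrite("pics/w2raw.png",im["color"])
cv2.imwrite("pics/top1.png",get_image("top")["color"])
E
```

```text
[519.5449633  258.8104565  401.97644466]
[320. 210.]
[485. 204.]
[383. 196.]
```

View pics/w2.png

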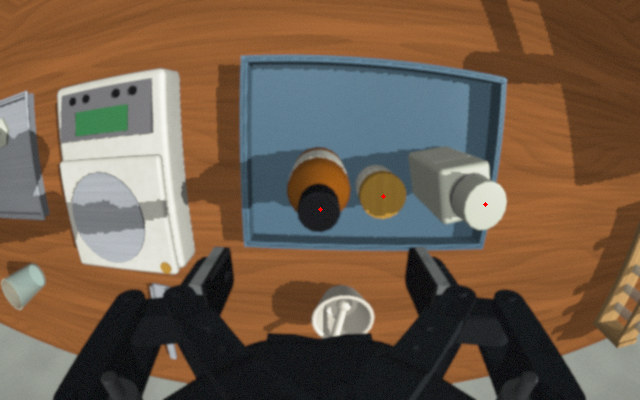

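The amber cap sits at (319,207) and was predicted at (320,210), so the estimate is good to about 2 mm. Gripping it now.

>>> apply_moves --fingers '[0,0,0,0,0.5,1,1,1,1,1]' --pt "0 0.1 -3" --pt "0 0.1 -6" --pt "0 0.1 -9" --pt "0 0.1 -10.5" --pt "0 0.1 -10.5" --pt "0 0.1 -10.5" --pt "0 0.1 -10.5" --pt "0 0.1 -10.5" --pt "0 0.1 -10.5" --pt "0 0.1 -10.5" --yaw '[0,0,0,0,0,0,0,0,0,0]'

```text
clock: 10.45
position: [520.3, 259.8, 300.9]
ee_rot: [-0.004, 1.0, 0.003, -0.001]
contact_force: [0.0, -1.4, 6.4]
gripper_width: 31.4
```

>>> apply_moves --fingers '[1,1,1,1,1,1,1,1,1,1]' --pt "0 0 0.5" --pt "0 0 2" --pt "0 0 5" --pt "0 0 9" --pt "0 0 13" --pt "0 0 16" --pt "0 -1 18" --pt "0 -4 18" --pt "0 -7 18" --pt "0 -11 18" --yaw '[0,0,0,0,0,0,0,0,0,0]'

```text
clock: 11.45
position: [519.9, 149.5, 480.2]
ee_rot: [-0.005, 1.0, 0.003, -0.002]
contact_force: [1.2, -0.8, -2.2]
gripper_width: 31.7
```

>>> apply_moves --fingers '[1,1,1,1,1,1,1,1,1,1]' --pt "0 -4 0" --pt "0 -8.5 0" --pt "0 -13 0" --pt "0 -17.5 0" --pt "0.5 -22 0" --pt "0.5 -26.5 0" --pt "1 -31 0" --pt "1 -35 0" --pt "1.5 -39 0" --pt "1.5 -41.5 0" --yaw '[0,0,0,0,0,0,0,0,0,0]'

```text
clock: 12.45
position: [534.7, -267.9, 479.0]
ee_rot: [-0.004, 1.0, 0.004, -0.003]
contact_force: [-0.1, 0.6, -3.1]
gripper_width: 31.2
```

>>> apply_moves --fingers '[1,1,1,1,1,1,1,1,1,1]' --pt "0 0 -2" --pt "0 0 -5" --pt "0 0 -9" --pt "0 0 -13" --pt "0 0 -15.5" --pt "0 0 -16.5" --pt "0 0 -17" --pt "0 0 -17.4" --pt "0 0 -17.7" --pt "0 0 -17.7" --yaw '[0,0,0,0,0,0,0,0,0,0]'

```text
clock: 13.45
position: [534.9, -267.9, 302.7]
ee_rot: [-0.004, 1.0, 0.004, -0.002]
contact_force: [-0.4, -1.0, -3.0]
gripper_width: 31.3
```

Still hanging at −3 N, so I'll lower a little further.

>>> apply_moves --fingers '[1,1,1,1,1,1]' --pt "0 0 -0.1" --pt "0 0 -0.2" --pt "0 0 -0.3" --pt "0 0 -0.4" --pt "0 0 -0.4" --pt "0 0 -0.4" --yaw '[0,0,0,0,0,0]'

```text
clock: 14.05
position: [535.2, -268.1, 300.9]
ee_rot: [-0.004, 1.0, 0.003, -0.001]
contact_force: [-1.3, 1.3, 5.7]
gripper_width: 31.2
```

>>> apply_moves --fingers '[0.5,0.4,0.3,0.2,0.2,0.2,0,0,0,0]' --pt "0 0 0" --pt "0 0 0" --pt "0 0 0" --pt "0 0 2" --pt "0 0 6" --pt "0 0 11" --pt "0 0 16" --pt "0 3 18" --pt "0 8 18" --pt "0 13 18" --yaw '[0,0,0,0,0,0,0,0,0,0]'

```text
clock: 15.05
position: [534.9, -137.2, 481.7]
ee_rot: [-0.003, 1.0, 0.003, 0.0]
contact_force: [0.8, 0.0, 0.3]
gripper_width: 85.1
```

>>> apply_moves --fingers '[0,0,0,0,0,0,0,0,0,0]' --pt "0 5 0" --pt "0 10 0" --pt "0 15 0" --pt "0 20 0" --pt "-0.5 25 0" --pt "-0.5 30 0" --pt "-1 35 0" --pt "-1 40 0" --pt "-1.5 45 0" --pt "-1.6 50 -2" --yaw '[0,0,0,0,0,0,0,0,0,0]'

```text
clock: 16.05
position: [518.6, 360.2, 466.2]
ee_rot: [-0.004, 1.0, 0.005, 0.003]
contact_force: [1.0, -0.6, 0.8]
gripper_width: 85.1
```

>>> apply_moves --fingers '[0,0,0,0]' --pt "0 2.5 -3" --pt "0 3.8 -6" --pt "0 3.8 -6.5" --pt "0 3.8 -6.5" --yaw '[0,0,0,0]'

```text
clock: 16.45
position: [518.7, 398.1, 400.1]
ee_rot: [-0.004, 1.0, 0.004, 0.002]
contact_force: [-0.5, 0.1, 0.3]
gripper_width: 85.3
```

```bash
python3 - <<'E'
from h import *
im,W=wrist();c=im["color"].copy();print(read_state()["position"])
for p in((519,398,150),(539,330,58)):
    q=wproj(im,W,p);print(np.round(q));cv2.circle(c,(int(q[0]),int(q[1])),2,(0,0,255),-1)
t=get_image("top")["color"];cv2.imwrite("pics/w3.png",np.vstack([c[60:320,100:540],cv2.resize(t[180:320,280:500],(440,280))]))
E
```

```text
[519.0114492  397.72732465 402.07137823]
[317. 204.]
[253. 194.]
```

View pics/w3.png

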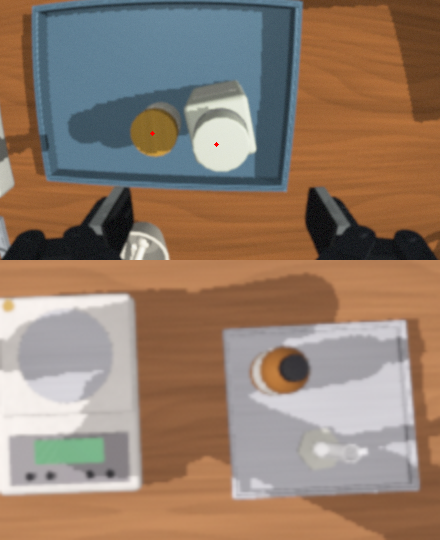

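The white cap is at (221,140) in the crop against a mark at (217,144), so I'll shift by (−3,+4) mm. The lower half shows the round bottle and the cylinder upright in the steel tray.

>>> apply_moves --fingers '[0,0,0,0,0.5,1,1,1,1,1]' --pt "-0.3 0.4 -3" --pt "-0.3 0.4 -6" --pt "-0.3 0.4 -9" --pt "-0.3 0.4 -10.4" --pt "-0.3 0.4 -10.4" --pt "-0.3 0.4 -10.4" --pt "-0.3 0.4 -10.4" --pt "-0.3 0.4 -10.4" --pt "-0.3 0.4 -10.4" --pt "-0.3 0.4 -10.4" --yaw '[0,0,0,0,0,0,0,0,0,0]'

```text
clock: 17.55
position: [516.8, 401.7, 302.1]
ee_rot: [-0.004, 1.0, 0.007, 0.006]
contact_force: [0.9, -2.0, 7.1]
gripper_width: 41.8
```

>>> apply_moves --fingers '[1,1,1,1,1,1,1,1,1,1]' --pt "0 0 0.5" --pt "0 0 2" --pt "0 0 5" --pt "0 0 9" --pt "0 0 13" --pt "0 0 16" --pt "0 -1 18" --pt "0 -4 18" --pt "0 -7 18" --pt "0 -11 18" --yaw '[0,0,0,0,0,0,0,0,0,0]'

```text
clock: 18.55
position: [516.3, 291.5, 481.5]
ee_rot: [-0.004, 1.0, 0.007, 0.005]
contact_force: [1.1, 0.1, -2.5]
gripper_width: 42.2
```

>>> apply_moves --fingers '[1,1,1,1,1,1,1,1,1,1]' --pt "0 -4 0.5" --pt "0 -8.5 1" --pt "0 -13 1" --pt "0 -17.5 1" --pt "0.5 -22 1" --pt "0.5 -26.5 1" --pt "1 -31 1" --pt "1 -35.5 1" --pt "1.5 -40 1" --pt "1.5 -44.5 1" --yaw '[0,0,0,0,0,0,0,0,0,0]'

```text
clock: 19.55
position: [531.1, -155.1, 491.3]
ee_rot: [-0.004, 1.0, 0.008, 0.005]
contact_force: [0.8, 0.9, -2.4]
gripper_width: 42.2
```

>>> apply_moves --fingers '[1,1,1,1,1,1,1,1,1,1]' --pt "0 -4.5 0" --pt "0 -9 0" --pt "0 -13.5 0" --pt "0.4 -18 0" --pt "0.4 -21.5 0" --pt "0.4 -23.1 0" --pt "0.4 -23.1 -2" --pt "0.4 -23.1 -6" --pt "0.4 -23.1 -10" --pt "0.4 -23.1 -14" --yaw '[0,0,0,0,0,0,0,0,0,0]'

```text
clock: 20.55
position: [534.9, -385.3, 350.0]
ee_rot: [-0.005, 1.0, 0.008, 0.006]
contact_force: [0.7, -0.3, -3.1]
gripper_width: 42.7
```

Target z ≈ 301.

>>> apply_moves --fingers '[1,1,1,1,1,1,1,1,1,1]' --pt "0 0 -2" --pt "0 0 -3.5" --pt "0 0 -4.2" --pt "0 0 -4.5" --pt "0 0 -4.7" --pt "0 0 -4.9" --pt "0 0 -5.0" --pt "0 0 -5.1" --pt "0 0 -5.1" --pt "0 0 -5.1" --yaw '[0,0,0,0,0,0,0,0,0,0]'

```text
clock: 21.55
position: [535.3, -385.4, 302.0]
ee_rot: [-0.005, 1.0, 0.007, 0.008]
contact_force: [-1.5, 2.3, 6.5]
gripper_width: 42.4
```

>>> apply_moves --fingers '[0.5,0.3,0.2,0.2,0.2,0.2,0,0,0,0]' --pt "0 0 0" --pt "0 0 0" --pt "0 0 0" --pt "0 0 2" --pt "0 0 6" --pt "0 0 11" --pt "0 0 16" --pt "0 3 18" --pt "0 8 18" --pt "0 13 18" --yaw '[0,0,0,0,0,0,0,0,0,0]'

```text
clock: 22.55
position: [535.0, -254.6, 482.8]
ee_rot: [-0.004, 1.0, 0.007, 0.009]
contact_force: [0.9, 1.0, 0.0]
gripper_width: 85.4
```

>>> apply_moves --fingers '[0,0,0,0,0,0,0,0,0,0]' --pt "0 5 0" --pt "0 10 0" --pt "0 15 0" --pt "0 20 0" --pt "0 25 0" --pt "0 30 0" --pt "0 35 0" --pt "0 40 0" --pt "0.4 45 0" --pt "0.4 50 -2" --yaw '[0,0,0,0,0,0,0,0,0,0]'

```text
clock: 23.55
position: [539.2, 243.3, 467.1]
ee_rot: [-0.004, 1.0, 0.008, 0.012]
contact_force: [0.6, -1.0, 0.2]
gripper_width: 85.3
```

>>> apply_moves --fingers '[0,0,0,0,0,0]' --pt "0 4 -3" --pt "0 7 -7" --pt "0 8.6 -11" --pt "0 8.6 -14" --pt "0 8.6 -15" --pt "0 8.6 -15" --yaw '[0,0,0,0,0,0]'

```text
clock: 24.15
position: [539.2, 329.1, 315.8]
ee_rot: [-0.004, 1.0, 0.007, 0.011]
contact_force: [-0.4, 0.7, 0.9]
gripper_width: 85.3
```

```bash
python3 - <<'E'
from h import *
im,W=wrist();c=im["color"].copy();print(read_state()["position"])
q=wproj(im,W,(538,331,58));print(np.round(q));cv2.circle(c,(int(q[0]),int(q[1])),2,(0,0,255),-1)
t=get_image("top")["color"];cv2.imwrite("pics/w4.png",np.vstack([c[60:320,100:540],cv2.resize(t[180:320,280:500],(440,280))]))
E
```

```text
[539.64908216 329.19952111 317.857031  ]
[317. 194.]
```

View pics/w4.png

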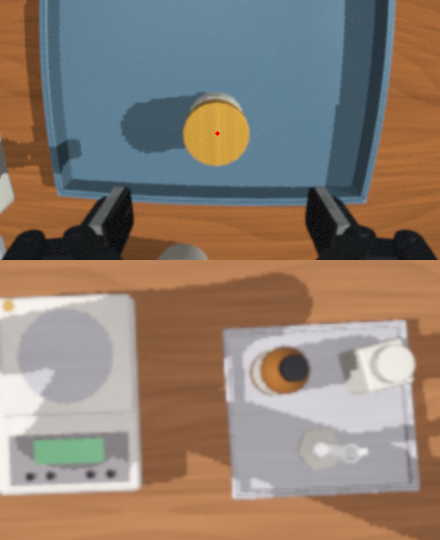

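Lid centre (216,132) matches the prediction (217,133). All three parked objects are upright and clear of the tray walls. Gripping the jar by its lid.

>>> apply_moves --fingers '[0,0,0,0,0.5,1,1,1,1,1]' --pt "-0.3 0 -3" --pt "-0.4 0 -6" --pt "-0.4 0 -9.5" --pt "-0.4 0 -11.4" --pt "-0.4 0 -11.4" --pt "-0.4 0 -11.4" --pt "-0.4 0 -11.4" --pt "-0.4 0 -11.4" --pt "-0.4 0 -11.4" --pt "-0.4 0 -11.4" --yaw '[0,0,0,0,0,0,0,0,0,0]'

```text
clock: 25.25
position: [536.9, 330.1, 208.3]
ee_rot: [-0.005, 1.0, 0.011, 0.016]
contact_force: [-0.1, -0.1, 8.0]
gripper_width: 49.9
```

>>> apply_moves --fingers '[1,1,1,1,1,1,1,1,1,1]' --pt "0 0 0.5" --pt "0 0 2" --pt "0 0 5" --pt "0 0 9" --pt "0 0 13" --pt "0 -2 15" --pt "0 -5 16" --pt "0 -9 16" --pt "0 -13 16" --pt "0 -17 16" --yaw '[0,0,0,0,0,0,0,0,0,0]'

```text
clock: 26.25
position: [536.2, 158.5, 368.9]
ee_rot: [-0.005, 1.0, 0.011, 0.016]
contact_force: [0.7, 0.2, -0.9]
gripper_width: 49.8
```

```bash
python3 - <<'E'
from h import *
im,W=wrist();s=read_state();print(s["position"],Ro.from_quat(s["ee_rot"]).as_matrix()[:,2])
for v in np.linspace(0,2*np.pi,9)[:-1]:pass
q=wproj(im,W,(565,1,80));c=im["color"].copy();print(np.round(q));cv2.circle(c,(int(q[0]),int(q[1])),2,(0,0,255),-1);cv2.imwrite("pics/w5.png",c)
t=get_image("top");g=t["color"]
# pan ellipse: grey pan darker than white housing in original picture
g0=cv2.cvtColor(cv2.imread("pics/top0.png"),cv2.COLOR_BGR2GRAY)[195:262,278:350]
z=cv2.resize(g0,None,fx=4,fy=4,interpolation=cv2.INTER_CUBIC)
h=cv2.HoughCircles(cv2.GaussianBlur(z,(5,5),0),cv2.HOUGH_GRADIENT,1,200,param1=60,param2=15,minRadius=85,maxRadius=115);print(h)
x,y=h[0,0,:2];print(onz(t,278+(x+.5)/4-.5,195+(y+.5)/4-.5,80))
E
```

```text
[535.4274822  153.97296053 368.86887717] [ 0.02863112  0.02075425 -0.99937456]
[151. 210.]
[[[166.5 123.5  86.9]]]
[570.25270145 -16.04484994  80.        ]
```

View pics/w5.png

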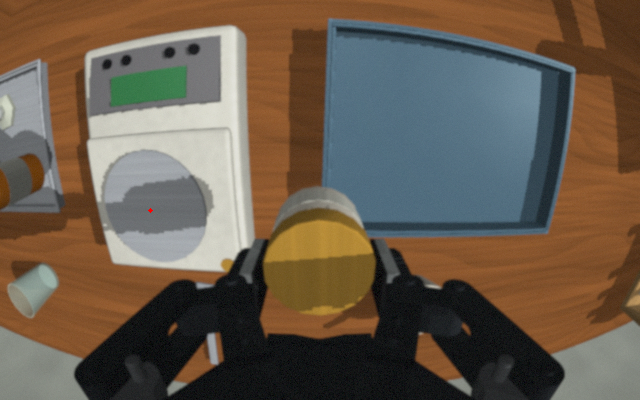

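The jar is held, and the pan ellipse centre shows at about (155,205) against a mark at (151,210). Averaging the top and wrist views puts the pan centre at about (563,3).

>>> apply_moves --fingers '[1,1,1,1,1,1,1,1,1,1]' --pt "0.5 -3 0" --pt "1.1 -7 0" --pt "1.8 -11 0" --pt "2.3 -14 0" --pt "2.6 -15.5 0" --pt "2.6 -15.5 -3" --pt "2.6 -15.5 -6" --pt "2.6 -15.5 -7.5" --pt "2.6 -15.5 -7.8" --pt "2.6 -15.5 -7.8" --yaw '[0,0,0,0,0,0,0,0,0,0]'

```text
clock: 27.35
position: [562.2, 1.7, 291.0]
ee_rot: [-0.003, 1.0, 0.011, 0.015]
contact_force: [-0.2, 0.1, -1.3]
gripper_width: 50.1
```

>>> apply_moves --fingers '[1,1,1,1,1]' --pt "0 0 -0.2" --pt "0 0 -0.4" --pt "0 0 -0.6" --pt "0 0 -0.7" --pt "0 0 -0.7" --yaw '[0,0,0,0,0]'

```text
clock: 27.85
position: [562.3, 1.7, 284.4]
ee_rot: [-0.003, 1.0, 0.011, 0.015]
contact_force: [-1.0, 0.4, 0.6]
gripper_width: 50.3
```

>>> apply_moves --fingers '[1,1,1,0.4,0.2,0,0,0,0,0]' --pt "0 0 -0.1" --pt "0 0 -0.2" --pt "0 0 -0.2" --pt "0 0 -0.2" --pt "0 0 -0.2" --pt "0 0 -0.2" --pt "0 0 2" --pt "0 0 6" --pt "0 0 11" --pt "0 0 16" --yaw '[0,0,0,0,0,0,0,0,0,0]'

```text
clock: 28.85
position: [562.1, 1.6, 445.5]
ee_rot: [-0.003, 1.0, 0.011, 0.015]
contact_force: [0.4, 0.0, -0.1]
gripper_width: 85.4
```

>>> apply_moves --fingers '[0,0,0,0,0,0,0,0,0,0]' --pt "0 -2 3" --pt "-0.5 -6 4" --pt "-1 -10 4" --pt "-1.5 -14 4" --pt "-2 -18 4" --pt "-2.5 -22 4" --pt "-2.7 -25.5 4" --pt "-2.7 -28 4" --pt "-2.7 -29 4" --pt "-2.7 -29 4" --yaw '[0,0,0,0,0,0,0,0,0,0]'

```text
clock: 29.85
position: [535.1, -289.4, 484.6]
ee_rot: [-0.002, 1.0, 0.011, 0.014]
contact_force: [0.3, 0.4, -0.8]
gripper_width: 85.6
```

```bash
python3 - <<'E'
from h import *
im,W=wrist();s=read_state();print(s["position"],Ro.from_quat(s["ee_rot"]).as_matrix()[:,2].round(3))
c=im["color"].copy()
for p in((535,-268,154),(535,-385,150),(440,-325,168)):
    q=wproj(im,W,p);print(np.round(q));cv2.circle(c,(int(q[0]),int(q[1])),2,(0,0,255),-1)
t=get_image("top")["color"];cv2.imwrite("pics/w6.png",np.vstack([c[:, :],cv2.resize(t[200:260,270:360],(360,240))[:, :] if 0 else cv2.copyMakeBorder(cv2.resize(t[195:255,275:435],(640,240),interpolation=cv2.INTER_CUBIC),0,0,0,0,0)])[:640])
E
python3 -c "
import cv2;i=cv2.imread('pics/w6.png');cv2.imwrite('pics/w6s.png',i[40:640])"
```

```text
[ 535.19280452 -288.48228921  484.91657547] [ 0.029  0.022 -0.999]
[334. 170.]
[220. 170.]
[272.  72.]
```

View pics/w6s.png

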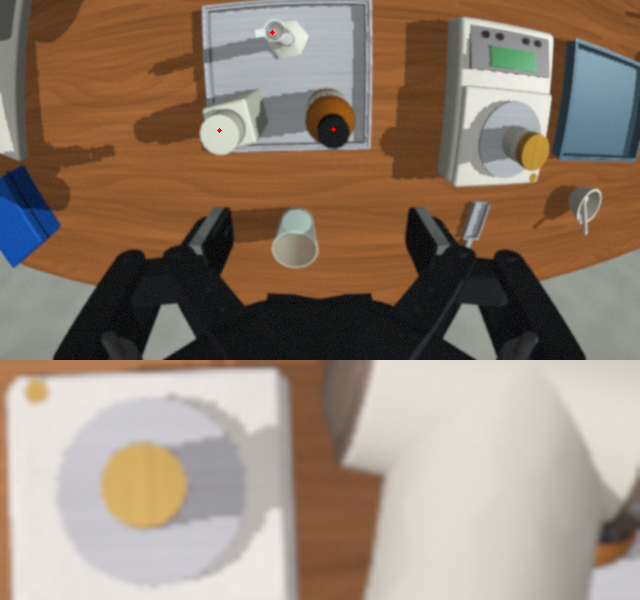

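The jar stands about 3–4 mm from the pan's centre after allowing for parallax: lid (144,485), pan (151,491), at 4x. The parked caps match their marks. The bottles go back next, square one first.

>>> apply_moves --fingers '[0,0,0,0,0,0,0,0,0,0]' --pt "0 -3 0" --pt "-0.2 -7 0" --pt "-0.2 -9.5 -1" --pt "-0.2 -9.8 -4" --pt "-0.2 -9.8 -8" --pt "-0.2 -9.8 -12" --pt "-0.2 -9.8 -16" --pt "-0.2 -9.8 -18" --pt "-0.2 -9.8 -18.7" --pt "-0.2 -9.8 -18.7" --yaw '[0,0,0,0,0,0,0,0,0,0]'

```text
clock: 30.95
position: [533.8, -384.9, 297.8]
ee_rot: [-0.004, 1.0, 0.011, 0.014]
contact_force: [-0.1, 0.2, 1.2]
gripper_width: 85.5
```

>>> apply_moves --fingers '[0.5,1,1,1,1,1]' --pt "0 0 0" --pt "0 0 0" --pt "0 0 0" --pt "0 0 0" --pt "0 0 0" --pt "0 0 0" --yaw '[0,0,0,0,0,0]'

```text
clock: 31.55
position: [534.3, -385.4, 299.9]
ee_rot: [-0.004, 1.0, 0.01, 0.016]
contact_force: [-0.2, -1.2, 5.6]
gripper_width: 42.4
```

>>> apply_moves --fingers '[1,1,1,1,1,1,1,1,1,1]' --pt "0 0 0.5" --pt "0 0 2" --pt "0 0 5" --pt "0 0 9" --pt "0 0 13" --pt "0 0 17" --pt "0 1 19" --pt "0 4 19" --pt "0 8 19" --pt "0 12 19" --yaw '[0,0,0,0,0,0,0,0,0,0]'

```text
clock: 32.55
position: [533.8, -264.2, 488.5]
ee_rot: [-0.003, 1.0, 0.011, 0.014]
contact_force: [0.9, 0.3, -1.9]
gripper_width: 42.1
```

>>> apply_moves --fingers '[1,1,1,1,1,1,1,1,1,1]' --pt "0 4 0" --pt "0 8.5 0" --pt "0 13 0" --pt "0 17.5 0" --pt "0 22 0" --pt "-0.5 26.5 0" --pt "-0.5 31 0" --pt "-1 35.5 0" --pt "-1 40 0" --pt "-1.5 44.5 0" --yaw '[0,0,0,0,0,0,0,0,0,0]'

```text
clock: 33.55
position: [518.0, 182.5, 487.5]
ee_rot: [-0.003, 1.0, 0.011, 0.013]
contact_force: [-0.1, -0.0, -1.9]
gripper_width: 42.3
```

>>> apply_moves --fingers '[1,1,1,1,1,1,1,1,1,1]' --pt "0 4.5 0" --pt "0 9 0" --pt "0 13.5 0" --pt "-0.3 17.5 0" --pt "-0.3 20.5 0" --pt "-0.3 22 0" --pt "-0.3 22 -2" --pt "-0.3 22 -6" --pt "-0.3 22 -10" --pt "-0.3 22 -14" --yaw '[0,0,0,0,0,0,0,0,0,0]'

```text
clock: 34.55
position: [514.7, 401.5, 345.7]
ee_rot: [-0.003, 1.0, 0.01, 0.012]
contact_force: [0.0, -0.4, -2.7]
gripper_width: 42.2
```

Target is (516, 400.6, 300).

>>> apply_moves --fingers '[1,1,1,1,1,1,1,1,1,1]' --pt "0 0 -1.5" --pt "0.1 -0.1 -3" --pt "0.1 -0.1 -3.8" --pt "0.1 -0.1 -4.1" --pt "0.1 -0.1 -4.3" --pt "0.1 -0.1 -4.5" --pt "0.1 -0.1 -4.7" --pt "0.1 -0.1 -4.8" --pt "0.1 -0.1 -4.8" --pt "0.1 -0.1 -4.8" --yaw '[0,0,0,0,0,0,0,0,0,0]'

```text
clock: 35.55
position: [516.0, 400.6, 299.9]
ee_rot: [-0.003, 1.0, 0.011, 0.014]
contact_force: [-1.4, -1.8, 5.9]
gripper_width: 42.4
```

>>> apply_moves --fingers '[0.5,0.3,0.2,0.2,0.2,0.2,0,0,0,0]' --pt "0 0 0" --pt "0 0 0" --pt "0 0 0" --pt "0 0 2" --pt "0 0 6" --pt "0 0 11" --pt "0 0 16" --pt "0 -3 18" --pt "0 -8 18" --pt "0 -13 18" --yaw '[0,0,0,0,0,0,0,0,0,0]'

```text
clock: 36.55
position: [515.7, 269.7, 480.7]
ee_rot: [-0.004, 1.0, 0.012, 0.014]
contact_force: [0.1, 0.2, 0.0]
gripper_width: 85.5
```

>>> apply_moves --fingers '[0,0,0,0,0,0,0,0,0,0]' --pt "0 -5 0" --pt "0 -10 0" --pt "0 -15 0" --pt "0 -20 0" --pt "0.5 -25 0" --pt "0.5 -30 0" --pt "1 -35 0" --pt "1 -40 0" --pt "1.5 -45 0" --pt "1.5 -50 0" --yaw '[0,0,0,0,0,0,0,0,0,0]'

```text
clock: 37.55
position: [530.7, -230.7, 480.8]
ee_rot: [-0.004, 1.0, 0.012, 0.015]
contact_force: [0.3, 0.2, -0.2]
gripper_width: 85.3
```

>>> apply_moves --fingers '[0,0,0,0,0,0,0,0,0.5,1]' --pt "0 -2.5 0" --pt "0 -3.9 -1" --pt "0 -3.9 -5" --pt "0 -3.9 -9" --pt "0 -3.9 -13" --pt "0 -3.9 -16.5" --pt "0 -3.9 -18.3" --pt "0 -3.9 -18.3" --pt "0 -3.9 -18.3" --pt "0 -3.9 -18.3" --yaw '[0,0,0,0,0,0,0,0,0,0]'

```text
clock: 38.55
position: [531.3, -269.5, 299.4]
ee_rot: [-0.004, 1.0, 0.011, 0.016]
contact_force: [-0.3, -1.2, -0.1]
gripper_width: 59.2
```

>>> apply_moves --fingers '[1,1,1,1,1]' --pt "0 0 0" --pt "0 0 0" --pt "0 0 0" --pt "0 0 0" --pt "0 0 0" --yaw '[0,0,0,0,0]'

```text
clock: 39.05
position: [531.9, -269.9, 301.4]
ee_rot: [-0.004, 1.0, 0.01, 0.018]
contact_force: [-0.5, -0.7, 6.3]
gripper_width: 30.9
```

>>> apply_moves --fingers '[1,1,1,1,1,1,1,1,1,1]' --pt "0 0 0.5" --pt "0 0 2" --pt "0 0 5" --pt "0 0 9" --pt "0 0 13" --pt "0 0 17" --pt "0 1 19" --pt "0 4 19" --pt "0 8 19" --pt "0 12 19" --yaw '[0,0,0,0,0,0,0,0,0,0]'

```text
clock: 40.05
position: [531.3, -148.8, 490.0]
ee_rot: [-0.004, 1.0, 0.011, 0.017]
contact_force: [0.3, 1.1, -3.1]
gripper_width: 31.3
```

>>> apply_moves --fingers '[1,1,1,1,1,1,1,1,1,1]' --pt "0 4 0" --pt "0 8.5 0" --pt "0 13 0" --pt "0 17.5 0" --pt "0 22 0" --pt "-0.5 26.5 0" --pt "-0.5 31 0" --pt "-1 35.5 0" --pt "-1.4 39 0" --pt "-1.4 40.6 0" --yaw '[0,0,0,0,0,0,0,0,0,0]'

```text
clock: 41.05
position: [516.3, 260.0, 488.3]
ee_rot: [-0.005, 1.0, 0.011, 0.015]
contact_force: [0.3, -0.9, -3.8]
gripper_width: 31.5
```

>>> apply_moves --fingers '[1,1,1,1,1,1,1]' --pt "0 0 -3" --pt "0 0 -7" --pt "0 0 -11" --pt "0 0 -14" --pt "0 0 -16" --pt "0 0 -17" --pt "0 0 -17" --yaw '[0,0,0,0,0,0,0]'

```text
clock: 41.75
position: [516.0, 259.4, 316.6]
ee_rot: [-0.005, 1.0, 0.009, 0.013]
contact_force: [0.4, -0.1, -2.9]
gripper_width: 31.1
```

>>> apply_moves --fingers '[1,1,1,1,1,1,1,1,1,1]' --pt "0.1 -0.2 -0.4" --pt "0.1 -0.2 -0.8" --pt "0.1 -0.2 -1.1" --pt "0.1 -0.2 -1.3" --pt "0.1 -0.2 -1.5" --pt "0.1 -0.2 -1.6" --pt "0.1 -0.2 -1.7" --pt "0.1 -0.2 -1.8" --pt "0.1 -0.2 -1.8" --pt "0.1 -0.2 -1.8" --yaw '[0,0,0,0,0,0,0,0,0,0]'

```text
clock: 42.75
position: [517.5, 257.5, 301.6]
ee_rot: [-0.005, 1.0, 0.01, 0.015]
contact_force: [-4.2, -1.6, 10.0]
gripper_width: 31.1
```

>>> apply_moves --fingers '[0.5,0.3,0.2,0.2,0.2,0.2,0,0,0,0]' --pt "0 0 0" --pt "0 0 0" --pt "0 0 0" --pt "0 0 2" --pt "0 0 6" --pt "0 0 11" --pt "0 0 16" --pt "0 -3 18" --pt "-0.5 -8 18" --pt "-1 -13 18" --yaw '[0,0,0,0,0,0,0,0,0,0]'

```text
clock: 43.75
position: [507.2, 127.1, 482.1]
ee_rot: [-0.006, 1.0, 0.01, 0.016]
contact_force: [1.1, -0.3, -0.5]
gripper_width: 85.4
```

>>> apply_moves --fingers '[0,0,0,0,0,0,0,0,0,0]' --pt "-1 -5 0" --pt "-2 -10 0" --pt "-3 -15 0" --pt "-4 -20 0" --pt "-5 -25 0" --pt "-6 -30 0" --pt "-7 -35 0" --pt "-7.3 -40 0" --pt "-7.3 -44 0" --pt "-7.3 -45.4 0" --yaw '[0,0,0,0,0,0,0,0,0,0]'

```text
clock: 44.75
position: [433.8, -330.5, 481.1]
ee_rot: [-0.004, 1.0, 0.01, 0.015]
contact_force: [-0.2, -0.2, -0.2]
gripper_width: 85.4
```

```bash
python3 - <<'E'
from h import *
s=read_state();im,W=wrist();print(s["position"],Ro.from_quat(s["ee_rot"]).as_matrix()[:,2].round(3))
c=im["color"].copy();q=wproj(im,W,(439,-324,168));print(np.round(q));cv2.circle(c,(int(q[0]),int(q[1])),2,(0,0,255),-1)
t=get_image("top")["color"];z=lambda a:cv2.resize(a[200:312,110:260],(400,299),interpolation=cv2.INTER_CUBIC)
cv2.imwrite("pics/w7.png",np.vstack([np.hstack([z(cv2.imread("pics/top0.png")),z(t)]),np.hstack([c[40:340,120:520],cv2.resize(t[180:280,265:398],(400,300))])]))
E
```

```text
[ 433.81601648 -330.4817543   481.12535131] [ 0.03   0.021 -0.999]
[319. 179.]
```

View pics/w7.png

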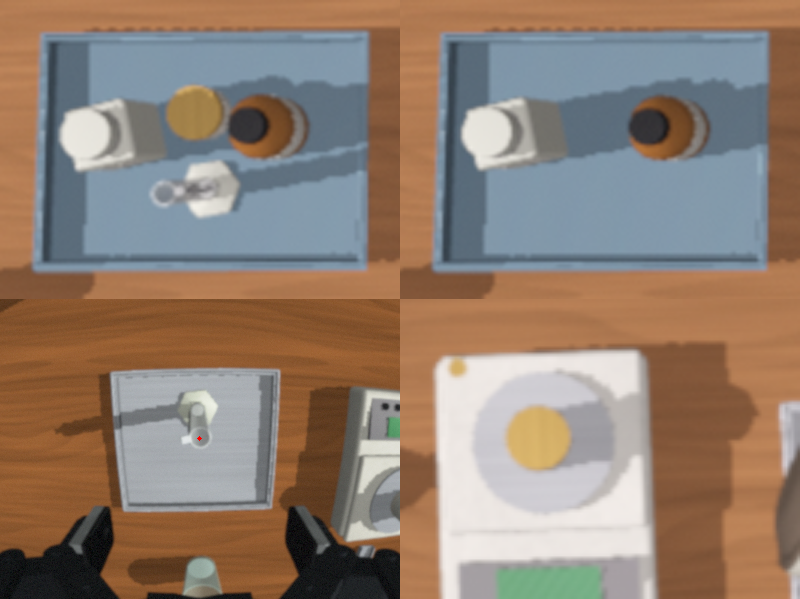

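Compared with the first picture, the square cap moved from (89,134) to (88,132) and the round cap from (248,126) to (250,127), about 1–2 mm each. The cylinder's rim lies on its mark.

>>> apply_moves --fingers '[0,0,0,0,0,0,0.5,1,1,1]' --pt "0 0.4 -4" --pt "0 0.4 -8" --pt "0 0.4 -12" --pt "0 0.4 -16" --pt "0 0.4 -18.5" --pt "0 0.4 -18.5" --pt "0 0.4 -18.5" --pt "0 0.4 -18.5" --pt "0 0.4 -18.5" --pt "0 0.4 -18.5" --yaw '[0,0,0,0,0,0,0,0,0,0]'

```text
clock: 45.85
position: [434.4, -324.7, 297.4]
ee_rot: [-0.004, 1.0, 0.01, 0.016]
contact_force: [0.6, 0.4, -0.3]
gripper_width: 28.1
```

>>> apply_moves --fingers '[1,1,1]' --pt "0 0 0" --pt "0 0 0" --pt "0 0 0" --yaw '[0,0,0]'

```text
clock: 46.15
position: [434.3, -324.8, 297.5]
ee_rot: [-0.004, 1.0, 0.01, 0.016]
contact_force: [-0.2, 0.7, 0.5]
gripper_width: 20.6
```

>>> apply_moves --fingers '[1,1,1,1,1,1,1,1,1,1]' --pt "0 0 0.5" --pt "0 0 2" --pt "0 0 5" --pt "0 0 9" --pt "0 0 13" --pt "0 0 17" --pt "0 1 19" --pt "0 4 19" --pt "0 8 19" --pt "0 12 19" --yaw '[0,0,0,0,0,0,0,0,0,0]'

```text
clock: 47.15
position: [433.8, -203.8, 487.7]
ee_rot: [-0.003, 1.0, 0.01, 0.016]
contact_force: [1.1, 1.2, -0.4]
gripper_width: 20.5
```

>>> apply_moves --fingers '[1,1,1,1,1,1,1,1,1,1]' --pt "0 4 0" --pt "0 8.5 0" --pt "0.5 13 0" --pt "1 17.5 0" --pt "1.5 22 0" --pt "2 26.5 0" --pt "2.5 31 0" --pt "2.9 35.5 0" --pt "2.9 39 0" --pt "2.9 42.8 0" --yaw '[0,0,0,0,0,0,0,0,0,0]'

```text
clock: 48.15
position: [462.4, 225.7, 487.9]
ee_rot: [-0.004, 1.0, 0.01, 0.016]
contact_force: [1.0, 0.0, -0.3]
gripper_width: 20.7
```

>>> apply_moves --fingers '[1,1,1,1,1,1,1,1,1,1]' --pt "0 4 0" --pt "0 8 0" --pt "0 10 0" --pt "0 10 -2" --pt "0 10 -6" --pt "0 10 -10" --pt "0 10 -14" --pt "0 10 -16" --pt "0 10 -17" --pt "0 10 -17" --yaw '[0,0,0,0,0,0,0,0,0,0]'

```text
clock: 49.15
position: [462.5, 325.4, 317.0]
ee_rot: [-0.003, 1.0, 0.009, 0.015]
contact_force: [0.4, -0.3, -1.3]
gripper_width: 20.8
```

>>> apply_moves --fingers '[1,1,1,1,1,1,1,1,1,1]' --pt "0 -0.1 -0.4" --pt "0 -0.1 -0.8" --pt "0 -0.1 -1.2" --pt "0 -0.1 -1.5" --pt "0 -0.1 -1.7" --pt "0 -0.1 -1.8" --pt "0 -0.1 -1.9" --pt "0 -0.1 -2.0" --pt "0 -0.1 -2.0" --pt "0 -0.1 -2.0" --yaw '[0,0,0,0,0,0,0,0,0,0]'

```text
clock: 50.15
position: [462.5, 324.5, 297.4]
ee_rot: [-0.004, 1.0, 0.009, 0.016]
contact_force: [-0.5, 0.2, 2.5]
gripper_width: 20.2
```

>>> apply_moves --fingers '[0.6,0.4,0.4,0.4,0.4,0.4,0.4,0.4,0,0]' --pt "0 0 0" --pt "0 0 0" --pt "0 0 0" --pt "0 0 0" --pt "0 0 2" --pt "0 0 6" --pt "0 0 11" --pt "0 0 16" --pt "0 -3 18" --pt "0 -8 18" --yaw '[0,0,0,0,0,0,0,0,0,0]'

```text
clock: 51.15
position: [462.9, 245.4, 481.2]
ee_rot: [-0.005, 1.0, 0.012, 0.019]
contact_force: [0.6, -1.0, -0.0]
gripper_width: 77.7
```

>>> apply_moves --fingers '[0,0,0,0,0,0,0,0,0,0]' --pt "0 -5 0" --pt "0 -10 0" --pt "0 -15 0" --pt "0 -20 0" --pt "0 -25 0" --pt "0 -30 0" --pt "0 -35 0" --pt "0 -39 0" --pt "0 -42 0" --pt "0 -42 0" --yaw '[0,0,0,0,0,0,0,0,0,0]'

```text
clock: 52.15
position: [462.7, -177.4, 480.8]
ee_rot: [-0.003, 1.0, 0.012, 0.019]
contact_force: [0.1, 0.2, -0.4]
gripper_width: 85.3
```

```bash
python3 - <<'E'
from h import *
t=get_image("top")["color"];z=lambda a:cv2.resize(a[200:312,110:260],(400,299),interpolation=cv2.INTER_CUBIC)
cv2.imwrite("pics/fin.png",np.vstack([np.hstack([z(cv2.imread("pics/top0.png")),z(t)]),np.hstack([cv2.resize(get_image("scene")["color"],(480,300)),cv2.resize(t,(320,200))[:, :] if 0 else cv2.resize(t,(320,300))])]))
E
```

```text
(no output)
```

View pics/fin.png

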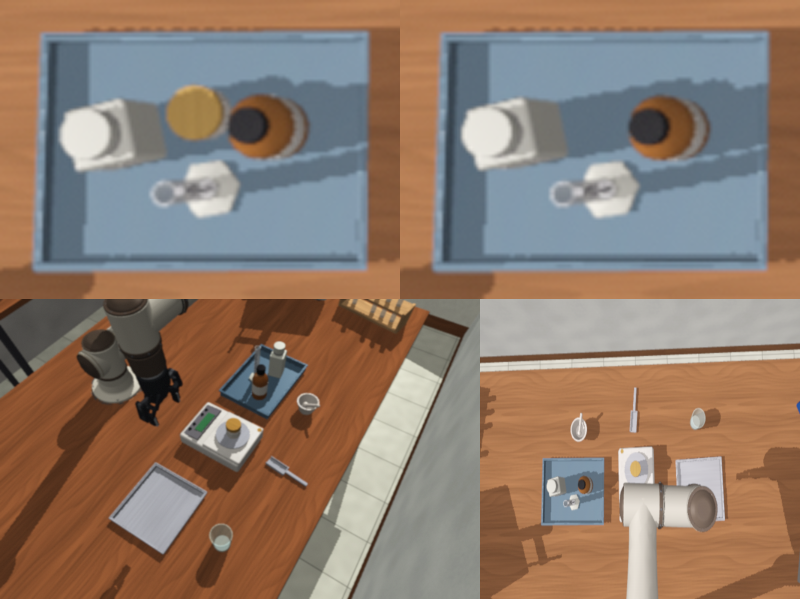

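Top row, before and after: the bottles and the cylinder stand where they stood (cylinder rim (164,192) against (163,193), foot (212,189) against (211,189)). The jar is on the pan and the bystanders look unchanged, so I'm handing in.

```bash
python3 -c "
from bench import *
print(read_state()['joint_vel'],job_done())"
```

```text
the job is handed in; nothing more can be done
[ 3.48796248e-02 -9.60180651e-03 -4.28824115e-03  2.11744110e-04
 -1.55394891e-03 -8.22316064e-05] None
```

The job is handed in, and it took about 52 s of the 149 s allowed. I moved the cylinder, the round bottle and the square bottle to the steel tray. Then I stood the jar on the balance pan and put the square bottle, the round bottle and the cylinder back in the storage tray.

- **Returned objects:** comparing the top view before and after, each one is upright and within about 1–3 mm of where it stood.
- **Jar:** it stands upright about 3–4 mm off the middle of the pan, on the side towards the storage tray. I judged that close enough and did not move it again.
- **Bystanders:** the mortar, beaker and scoop look unmoved by eye; I did not measure them.
- **Forces:** the largest I read at the end of a move was about 10 N.
- **Disagreements:** the top and wrist cameras disagreed by up to about 9 mm on where things stood. I averaged them and took a closer look before each first grasp. The tool also picked up a tilt of about 2° during the job, which I allowed for when regrasping.

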